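# Bolt the equipment chest

## Task

The grey equipment chest on the lab bench is to be bolted shut. Press its spring safety catch fully down with one fingertip and, keeping it down all the way, push the bolt by its knob with the other finger until it is fully home in its keeper; then let go so that the catch springs back up behind the bolt and locks it. Lift nothing, and leave the things on and around the chest where they stand.

Things in the scene. Friction and masses are not known exactly. Their poses are not given: they have to be found in the camera images.
- chest: fixed grey steel chest, closed lid 90 mm above the bench. Origin on the bench straight below the bolt's axis; y along the bolt, the way it locks, x across it, z up. Chest spans x -75 to +165, y -165 to +128 mm; wire handles stand out 30 mm more at both y ends. On the lid along y at x = 0: catch pad (y -93), knob (y -36, drawn back), two guide straps (y 6 to 20, 60 to 72; 24 mm wide, 29 tall)
- keeper (a point): centre of the keeper strap, fixed on the chest's rim beyond the lid at chest y +104 mm, at the height of the bar's top (25 mm above the lid); strap 16 mm long, like the guides; the bolt's nose slides into it when locked
- bolt_slide (a joint): slide of the flat steel bolt, m: 0 drawn back, 0.025 fully home (hard stop), grows along chest +y. Starts at 0 to 0.002 and stays where left (friction 2 N). Bar 16 mm wide, its top 25 mm above the lid, tail at chest y -71 mm when drawn back. With the catch up its tooth stops the bolt at about 0.0025; from 0.024 on the tooth can rise again behind the bolt and lock it
- bolt: upright round steel knob on the bolt, to be pushed sideways: 16 mm diameter, 28 mm tall. Origin on its axis at its foot, on the bar's top (25 mm above the lid; the knob's top 53 mm above the lid). Moves with the bolt
- catch_tilt (a joint): tilt of the spring catch, rad: 0 up (rest), 0.09 fully down (hard stop). A steel lever under the bolt, pivoted at chest y +10 mm, 8.5 mm above the lid. Pad centre sinks 1 mm per 0.01 rad. The bolt is free from 0.058; held down means above 0.066. 2 N on the pad start it, 6 N hold it fully down; it springs up when let go; let up halfway it rubs on the bolt at 0.058
- catch: ribbed steel thumb pad of the catch, behind the bolt's tail: 30 mm (x) by 34 mm (y), 4 mm thick. Origin at the centre of its top, 39 mm above the lid at rest (14 mm above the bar), 30 mm when down, so a second finger at that height clears the bar by 5 mm. Axes as the chest's. Pad centre to the knob's near face along y: 49 mm with the bolt drawn back, 74 mm with it home
- logger: bystander on the lid: white hand-held data logger, 66 by 112 by 26 mm, origin under its centre
- boss_head: bystander on the lid: small grey clamp boss with a side screw, 26 by 40 by 24 mm (screw adds 24 mm along its y), origin under the block's centre
- mug: bystander on the bench: white mug, 80 mm diameter, 92 mm tall, handle along its y, origin under its centre
- burner: bystander on the bench: metal gas burner without hose, foot 76 mm diameter, 128 mm tall, origin under its centre

How it is judged (in metres and radians):
On the way, in this order (a step that is already met when the one before it is completed fails the run):
1. a fingertip holds the catch down while the bolt is still drawn back (value of joint catch_tilt above 0.066 rad and contact force between the fingers and catch above 0.5 N and value of joint bolt_slide below 0.006 m), for 0.1 s.
2. with the catch held down by one finger, a finger pushes the bolt on its way (value of joint catch_tilt above 0.066 rad and contact force between the fingers and catch above 0.5 N and value of joint bolt_slide between 0.009 and 0.022 m and contact force between the fingers and bolt above 0.3 N), for 0.02 s.
3. the bolt is fully home with the catch still held down by the finger (value of joint bolt_slide above 0.0235 m and value of joint catch_tilt above 0.066 rad and contact force between the fingers and catch above 0.5 N), for 0.1 s.
At the end, for the whole second after the job is handed in: the bolt is home (at least 23.5 of its 25 mm) and at rest, the catch has sprung up behind it (within 0.012 rad of its rest), the bystanders are within 15 mm of where they stood (value of joint bolt_slide above 0.0235 m and value of joint catch_tilt below 0.012 rad and velocity of joint bolt_slide below 0.005 m/s and distance of each of logger, boss_head, mug, burner from where it was at the start of the episode below 0.015 m); the robot touches nothing.
It fails at once if the catch is let up (below 0.066 rad) while the bolt is between its ends (5 to 22.5 mm) (value of joint bolt_slide between 0.005 and 0.0225 m and value of joint catch_tilt below 0.066 rad).
It fails at once if a bystander is lifted or pushed more than 15 mm (distance of any of logger, boss_head, mug, burner from where it was at the start of the episode above 0.015 m).
It also fails if it takes over 35 s, if anything falls off the work surface, if the arm or the gripper's body presses on something with over 40 N, if the wrist force passes 120 N, or if a joint passes its speed limit or range.

## Robot

A 6-joint arm with a two-finger parallel gripper is mounted at the origin on the work surface. World frame = base frame: x ahead of the robot, y to its left, z up, the work surface at z = 0. Lengths are in mm, angles in rad, forces in N, time in s.
With the tool pointing down it reaches from about 400 to 825 mm from the base axis. Payload 7 kg.
Tool frame: the origin (TCP) lies on the centre line of the jaws, within the pads' length; the fingertips stand 17 mm ahead of it and the grasp point (between the pads) lies 2 mm behind it; z points along the fingers, y is the line along which they close (so a half turn about z gives the same grasp; the last joint's range is limited). The gripper opens to 85 mm and grips with 20 to 120 N. Pads are 22 mm wide; open, the fingers measure 114 mm over their backs; the gripper's body (76 mm by 85 mm) begins 54 mm behind the grasp point. The pads swing forward as they close: fully open they stand 13 mm farther back than shut.
Start: joints at [-1, 0.359, 0.012, 0, -1.224, -0.288], TCP at [188.329, -648.172, 248.302] pointing down, gripper open.
Joint ranges: [-3.07, 3.07], [-1.43, 2.12], [-1.02, 1.25], [-3.03, 1.67], [-3.05, -0], [-3.03, 3.03]. Speed limits (rad/s): [2.39, 2.39, 3.01, 3.14, 3.14, 3.14].

## Interface

Orientations are given as a unit quaternion [x, y, z, w].
In Python, from station import robot gives the robot as it stands.
- The arm moves only by the tool servo_tool, never from a script. Its argument "steps" is a list of rows, each a list of 7 numbers: the shift along the tool's x, y, z in mm, then the turn, a rotation vector about the tool's x, y, z in degrees, then the opening, from 0 (shut) to 1 (fully open). In form: [[tx, ty, tz, rx, ry, rz, grip], ...]. A call has 1 to 8 rows; each row is the pose to reach, as a shift and turn from the pose commanded when the call began, along the tool's axes at that moment; what a row does not reach only later rows make up. A row lasts 1/10 s, in which the tool goes at most 50 mm and 8.59 degrees, less where a joint would pass 70% of its speed; a pose out of reach is approached as far as the arm can. A call with a gripper value outside its range is refused whole. The fingers move at their own pace and stop on an object; "grip_force" is the grip in N (left out, the last holds). Time passes only in rows, so rows that repeat a pose let the fingers close. It gives the time, the measured TCP pose, the force, the opening and the grip force at its end, in the units of the state.
- robot.get_state(): the state, without advancing time (a new reading comes with each control period).
- robot.get_image(name): name is "side" or "top"; returns (picture, depth): 384x512x3 uint8, red, green, blue; 384x512 float32, mm along the optical axis (not along the pixel's ray), 0 where there is no reading.
- robot.camera_params(name): a dict with "fov_y" (degrees; the focal length in pixels is half the picture's height over the tangent of half this angle, whatever the lens; pixels are square), "cx", "cy" (the principal point, pixels), "origin" and "orientation" of the camera in the world. Camera axes: x right, y down, z forward; pixel columns grow to the right and rows downward; lengths in mm; the calibration is good to about 2 mm. A picture is of the moment at which its call begins. camera_params takes no time and is no camera call.
- robot.job_done(): hands the job in; it is judged then, once.
The state is a dict: "clock": time; "joint_positions": joint angles; "qvel": joint speeds; "effort": joint torques, N m; "eef_pos": TCP position; "tool_rot": TCP orientation; "force": force on the tool from outside, world axes, zero at the start; "wrist_torque": the same for the moment, N m; "grip_width": finger opening in mm; "gripper_force": force on a finger pad.
Only numpy, scipy, OpenCV 4.12 (cv2) and the standard library are available. Lean on these libraries where they do the work, as an engineer would, in place of code of your own. Each camera call takes 0.05 s, during which the arm holds its last target. There are 200 camera calls.

## Working session

There is one attempt and no reset: what is moved stays moved. The work goes in short steps, Python scripts to look and compute and a tool call to move; the robot and the scene stay as the last step left them, time stands still between calls to the robot, and variables do not carry over. Pictures are saved under pics/ and viewed, at most 10 in all, crops included, and the job is handed in when it is done.

Besides the shell and the picture viewer there is one more tool, called after "Emit:" as name(argument=value, ...) on one line, values as JSON. servo_tool: Moves the arm, as the interface text tells. Its arguments: {"type":"object","properties":{"steps":{"type":"array"},"grip_force":{"type":"number"}},"required":["steps"]}

```bash
mkdir -p pics
cat > h.py <<'E'
import numpy as np, cv2
from scipy.spatial.transform import Rotation as R
from station import robot
def look(n,fn):
    im,d=robot.get_image(n); cv2.imwrite(f'pics/{fn}.png',im[:,:,::-1]); np.savez(f'pics/{fn}.npz',im=im,d=d); return im,d
def world(n,d):
    p=robot.camera_params(n); f=d.shape[0]/2/np.tan(np.radians(p['fov_y'])/2)
    v,u=np.mgrid[:d.shape[0],:d.shape[1]]
    c=np.stack([(u-p['cx'])/f*d,(v-p['cy'])/f*d,d],-1)
    return c@R.from_quat(p['orientation']).as_matrix().T+np.array(p['origin'])
E
python3 - <<'E'
from h import *
for n in('top','side'):
    print(robot.camera_params(n)); im,d=look(n,n+'0')
print(robot.get_state())
E
```

```text
{'fov_y': 43.46395794388898, 'cx': 265.5286536269168, 'cy': 199.07943779554134, 'origin': array([ 488.75740945,   59.40071205, 1265.04892469]), 'orientation': array([-0.6988111 ,  0.71361513, -0.0377554 ,  0.03148065])}
{'fov_y': 50.14748476329116, 'cx': 254.8279289834912, 'cy': 189.17430779447898, 'origin': array([540.53423715, 869.51413414, 608.26153648]), 'orientation': array([-0.03167828,  0.87174265, -0.48798058,  0.03059721])}
{'clock': 0.1, 'joint_positions': array([-9.99916070e-01,  3.59313164e-01,  1.11415551e-02, -3.05986965e-04,
       -1.22409785e+00, -2.88100511e-01]), 'qvel': array([-0.00098298, -0.00354939,  0.00365522,  0.00054506, -0.00067648,
       -0.00062257]), 'effort': array([-3.33515884e-03, -5.84761941e+01,  2.94107151e+01,  6.95463941e+00,
       -3.15298625e-03, -1.35505627e-05]), 'eef_pos': array([ 188.20305461, -647.80508263,  247.45528418]), 'tool_rot': array([-1.40867641e-01,  9.90028153e-01,  7.29569258e-04, -1.75923885e-04]), 'force': array([-0.82161148, -0.5433927 ,  0.74314241]), 'wrist_torque': array([ 0.01517537, -0.00094748, -0.02049518]), 'gripper_force': 0.0, 'grip_width': 85.95929621088523}
```

View pics/top0.png

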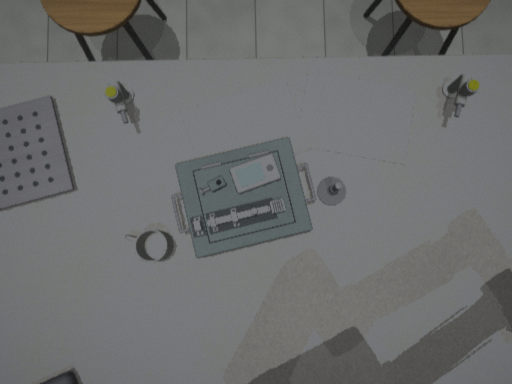

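View pics/side0.png

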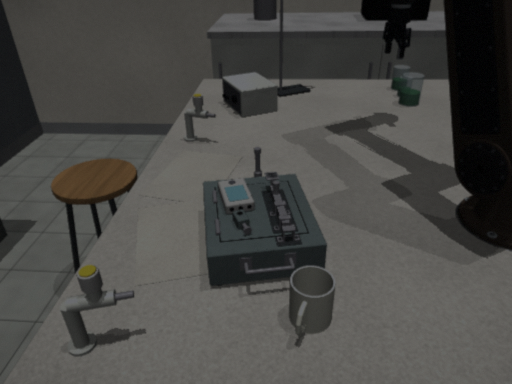

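Top view: pad near (278,206), keeper near (197,226), and the bolt locks toward the image's left. The logger and boss sit on the far side, the mug is near (155,245) and the burner near (332,190). Next I'll measure the heights.

Run:
```python
from h import *
z=np.load('pics/top0.npz'); im,d=z['im'],z['d']; W=world('top',d)
def rep(n,m):
    k,l,st,c=cv2.connectedComponentsWithStats(m.astype(np.uint8))
    for i in range(1,k):
        if st[i,4]>8: q=W[l==i]; print(n,st[i],c[i].round(1),q.mean(0).round(1),q.min(0).round(),q.max(0).round())
roi=np.zeros(d.shape,bool); roi[185:245,180:300]=1
print('lid z',np.median(W[225:232,250:270,2]), 'bench',np.median(W[270:280,200:220,2]))
Z=W[...,2]
rep('>108',roi&(Z>108)); rep('>122',roi&(Z>122)); rep('>134',roi&(Z>134))
# chest outline by height
m=np.zeros(d.shape,bool); m[125:270,165:325]=1; m&=(Z>75)&(Z<100)
c=max(cv2.findContours(m.astype(np.uint8),0,2)[0],key=cv2.contourArea)
P=W[m]; r=cv2.minAreaRect(P[:,:2].astype(np.float32)); print(r, cv2.boxPoints(r))
a=im[180:250,180:300]; h=np.clip((Z[180:250,180:300]-85)*4,0,255).astype(np.uint8)
o=np.vstack([a,np.repeat(h[...,None],3,2)]); o=cv2.resize(o,None,fx=4.2,fy=4.2,interpolation=2); cv2.imwrite('pics/c0.png',o[...,::-1])
```

```text
lid z 88.9560899842362 bench -0.8657365266540182
>108 [209 185  17   7  71] [215.2 187.1] [633.5 168.5 112.2] [624. 145. 108.] [639. 184. 116.]
>108 [235 185  27   9 137] [245.  187.6] [629.4  96.5 122.6] [489.  58. 108.] [ 638.  121. 1265.]
>108 [269 199  17  15 182] [277.1 205.9] [583.1  21.2 134.3] [489.   2. 116.] [ 600.   59. 1265.]
>108 [207 206  62  22 471] [236.2 216.2] [561.6 118.5 121.9] [489.  43. 108.] [ 585.  189. 1265.]
>108 [193 221   9  11  71] [196.8 225.8] [540.3 210.5 134. ] [489.  59. 108.] [ 552.  222. 1265.]
>122 [269 199  17  15 180] [277.2 205.8] [583.1  21.  134.4] [489.   2. 123.] [ 600.   59. 1265.]
>122 [251 208   6   7  36] [253.5 211.2] [571.3  77.  141.2] [565.  71. 137.] [579.  83. 146.]
>134 [251 208   6   7  36] [253.5 211.2] [571.3  77.  141.2] [565.  71. 137.] [579.  83. 146.]
((604.35986328125, 137.8419189453125), (240.46282958984375, 367.04449462890625), 12.518197059631348) [[447.2083   290.94122 ]
 [526.7651   -67.37761 ]
 [761.5114   -15.257385]
 [681.95465  343.06146 ]]
```

View pics/c0.png

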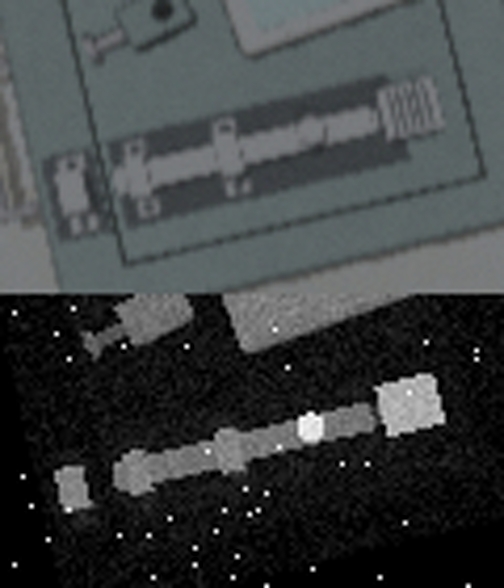

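```bash
cat >> h.py <<'E'
def tool():
    s=robot.get_state(); return s,np.array(s['eef_pos']),R.from_quat(s['tool_rot'])
E
python3 - <<'E'
from h import *
z=np.load('pics/top0.npz'); d=z['d']; W=world('top',d); Z=W[...,2]
def cen(u0,v0,u1,v1,a,b):
    q=W[v0:v1,u0:u1].reshape(-1,3); q=q[(q[:,2]>a)&(q[:,2]<b)]; r=cv2.minAreaRect(q[:,:2].astype(np.float32)); print(np.median(q,0).round(1),q.mean(0).round(1),np.round(r[0],1),np.round(r[1],1),r[2],len(q)); return q
p=cen(266,195,290,218,122,136);k=cen(246,203,260,218,134,150);e=cen(190,218,204,234,108,122)
b=cen(205,204,268,230,108,122)
c=np.vstack([p,k,e,b])[:,:2]; m=c.mean(0); v=np.linalg.svd(c-m)[2][0]; v*=np.sign(v[1]); n=np.array([v[1],-v[0]])
print('ydir',v,'yaw deg',np.degrees(np.arctan2(-v[0],v[1])))
for q in(p,k,e,b): print(((q[:,:2].mean(0)-m)@v).round(1),((q[:,:2].mean(0)-m)@n).round(1))
po=p[:,:2].mean(0)
est=[p[:,:2].mean(0)+93*v,k[:,:2].mean(0)+36*v,e[:,:2].mean(0)-104*v]; print('chest origin ests',np.round(est,1))
E
```

```text
[583.3  21.2 128.4] [583.7  20.8 128.1] [583.8  20.7] [29.6 33.6] 12.606178283691406 179
[571.5  77.  141.6] [571.3  77.  141.2] [571.7  77. ] [11.8 14.2] 89.50357818603516 36
[540.5 212.1 117.9] [541.  212.5 117.7] [541.1 212.8] [23.1 16.3] 9.70762825012207 68
[560.6 125.2 114.8] [561.1 122.8 115. ] [562.4 116.6] [ 23.9 150.1] 12.145188331604004 426
ydir [-0.21694067  0.97618479] yaw deg 12.52940695600072
-84.5 -0.0
-27.0 0.0
111.9 -0.1
20.0 0.0
chest origin ests [[563.5 111.6]
 [563.5 112.1]
 [563.6 111. ]]
```

```bash
cat >> h.py <<'E'
O=np.array([563.5,111.6]); v=np.array([-0.21694,0.97618]); YAW=12.529
Rt=R.from_euler('z',YAW,degrees=True)*R.from_euler('x',180,degrees=True)*R.from_euler('z',180,degrees=True)
def goto(cx,cy,z):
    s,p,r=tool(); w=np.array([*(O+cy*v+cx*np.array([v[1],-v[0]])),z])
    print('tool shift',r.inv().apply(w-p).round(1),'rot',np.degrees((r.inv()*Rt).as_rotvec()).round(2))
    q=p[:2]-O; print('chest xy',round(float(q@[v[1],-v[0]]),1),round(float(q@v),1),'z',round(float(p[2]),1),'F',np.round(s['force'],1),'w',round(s['grip_width'],1),s['clock'])
E
python3 -c "
from h import *
goto(0,-78.6,210)"
```

```text
tool shift [-567.2  546.1   38.2] rot [ 0.09 -0.01  3.67]
chest xy -531.1 -659.9 z 247.5 F [-0.8 -0.5  0.7] w 86.0 0.1
```

Emit:
servo_tool(steps=[[-30, 29, 0, 0, 0, 0.5, 0.4], [-65, 63, 0, 0, 0, 1, 0.4], [-100, 96, 0, 0, 0, 1.5, 0.4], [-135, 130, 0, 0, 0, 2, 0.4], [-170, 164, 0, 0, 0, 2.5, 0.4], [-205, 198, 0, 0, 0, 3, 0.4], [-240, 231, 0, 0, 0, 3.5, 0.4], [-275, 265, 0, 0, 0, 3.67, 0.4]], grip_force=60)

```text
clock: 0.9
eef_pos: [378.9, -315.1, 248.3]
tool_rot: [-0.109, 0.994, 0.0, 0.0]
force: [1.2, -0.5, 0.3]
grip_width: 34.1
gripper_force: 0.0
```

```bash
python3 -c "
from h import *
goto(0,-78.6,210)"
```

```text
tool shift [-272.7  298.    38.3] rot [ 0.    0.01 -0.02]
chest xy -272.8 -376.5 z 248.3 F [ 1.2 -0.5  0.3] w 34.1 0.9
```

Emit:
servo_tool(steps=[[-34, 37, 0, 0, 0, 0, 0.38], [-70, 76, 0, 0, 0, 0, 0.38], [-106, 115, 0, 0, 0, 0, 0.38], [-142, 155, 0, 0, 0, 0, 0.38], [-178, 195, 0, 0, 0, 0, 0.38], [-214, 234, 5, 0, 0, 0, 0.38], [-250, 274, 20, 0, 0, 0, 0.38], [-272.7, 298, 38, 0, 0, 0, 0.38]])

```text
clock: 1.7
eef_pos: [576.7, 27.5, 214.9]
tool_rot: [-0.11, 0.994, 0.0, 0.001]
force: [0.8, 0.1, 0.8]
grip_width: 32.2
gripper_force: 0.0
```

Emit:
servo_tool(steps=[[0, 0, 10, 0, 0, 0, 0.38], [0, 0, 25, 0, 0, 0, 0.38], [0, 0, 35, 0, 0, 0, 0.38], [0, 0, 35, 0, 0, 0, 0.38]])

```text
clock: 2.1
eef_pos: [574.2, 24.6, 177.5]
tool_rot: [-0.109, 0.994, -0.0, -0.002]
force: [-0.1, -0.1, 0.1]
grip_width: 32.3
gripper_force: 0.0
```

Run:
```python
from h import *
goto(0,-78.6,175)
im,d=look('side','s1'); 
cv2.imwrite('pics/s1c.png',cv2.resize(im[120:270,190:350],None,fx=4,fy=4,interpolation=2)[...,::-1])
im2,d2=look('top','t1')
for n,dd in(('side',d),):
    W=world(n,dd); q=W.reshape(-1,3); c=(q[:,:2]-O)@v; x=(q[:,:2]-O)@np.array([v[1],-v[0]])
    m=(abs(x)<15)&(q[:,2]>120)&(q[:,2]<215)&(c>-125)&(c<-20)
    for lo in range(120,215,6):
        k=m&(q[:,2]>=lo)&(q[:,2]<lo+6)
        if k.sum(): print(lo,k.sum(),np.percentile(c[k],[2,50,98]).round(1),np.percentile(x[k],[2,98]).round(1))
```

```text
tool shift [-8.5  8.6  2.5] rot [-0.01 -0.18 -0.02]
chest xy -8.5 -87.2 z 177.5 F [-0.1 -0.1  0.1] w 32.3 2.1
120 33 [-101.9  -74.4  -27.4] [-13.3  12.5]
126 97 [-106.6  -87.3  -27.8] [-11.9  14.1]
132 19 [-34.9 -28.8 -25.2] [-3.5  9.3]
138 28 [-42.1 -33.1 -26.3] [-4.8  9. ]
156 10 [-97.2 -64.8 -63.4] [-14.6  -0.3]
162 17 [-108.9  -64.3  -56.7] [-12.3   4. ]
168 28 [-107.2  -62.6  -55.5] [-12.9   3.9]
174 23 [-110.   -62.9  -55.6] [-11.7   3.8]
180 30 [-105.1  -58.6  -55.4] [-12.9   3.8]
186 30 [-109.4  -62.8  -54.8] [-13.    3.9]
192 24 [-108.6  -63.1  -54.9] [-12.5   3.9]
198 11 [-109.   -61.9  -54.7] [-11.3   5.9]
204 21 [-116.9  -40.2  -37.2] [-13.7   5.3]
210 24 [-115.   -41.2  -37.1] [-13.7   5.7]
```

View pics/s1c.png

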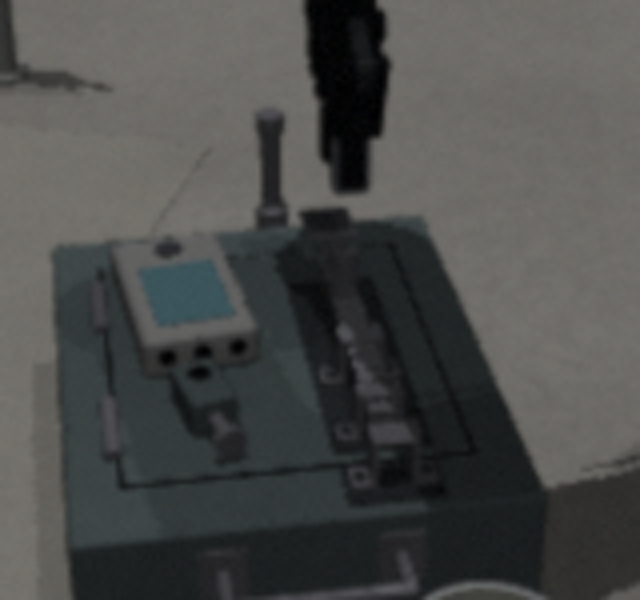

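The side crop shows the fingers standing above the pad, about 9 mm toward the robot from the bolt axis and 8 mm short along y. The logger and boss have not moved. I'll correct the offset and descend to just above the pad.

Emit:
servo_tool(steps=[[-4, 4, 2, 0, 0, 0, 0.38], [-8.5, 7.7, 2, 0, 0, 0, 0.38], [-8.5, 7.7, 10, 0, 0, 0, 0.38], [-8.5, 7.7, 20, 0, 0, 0, 0.38], [-8.5, 7.7, 25, 0, 0, 0, 0.38], [-8.5, 7.7, 25, 0, 0, 0, 0.38]])

```text
clock: 2.8
eef_pos: [581.2, 34.2, 152.7]
tool_rot: [-0.109, 0.994, -0.0, -0.001]
force: [0.4, -0.5, -0.5]
grip_width: 32.4
gripper_force: 0.0
```

Run:
```python
from h import *
goto(0,-79.5,150)
im,d=look('side','s2')
W=world('side',d); q=W.reshape(-1,3); c=(q[:,:2]-O)@v; x=(q[:,:2]-O)@np.array([v[1],-v[0]])
m=(abs(x)<15)&(q[:,2]>112)&(q[:,2]<160)&(c>-125)&(c<-20)
for lo in range(112,160,4):
    k=m&(q[:,2]>=lo)&(q[:,2]<lo+4)
    if k.sum(): print(lo,k.sum(),np.percentile(c[k],[2,50,98]).round(1),np.percentile(x[k],[2,98]).round(1))
cv2.imwrite('pics/s2c.png',cv2.resize(im[140:220,240:310],None,fx=7,fy=7,interpolation=2)[...,::-1]*1)
```

```text
tool shift [ 0.5 -0.2  2.7] rot [-0.01 -0.14 -0.01]
chest xy 0.5 -79.3 z 152.7 F [ 0.4 -0.5 -0.5] w 32.4 2.8
112 37 [-74.1 -30.2 -20.8] [-4.9  9.4]
116 15 [-75.8 -29.9 -26.5] [-3.9  9.1]
120 13 [-76.5 -31.4 -27.4] [-3.5  7.8]
124 25 [-107.9  -79.8  -26.7] [-8.1 14.8]
128 21 [-102.6  -31.2  -26.3] [-3.5 13. ]
132 13 [-58.7 -31.4 -27. ] [-5.9  9.5]
136 24 [-93.9 -39.8 -26. ] [-8.7 11.7]
140 37 [-98.6 -38.7 -27.9] [-5.8 12.5]
144 18 [-101.5  -54.9  -47.4] [-7.1 12.6]
148 17 [-95.3 -51.2 -46.5] [-7.5 10.9]
152 22 [-98.8 -54.1 -47.4] [-8.4 12.7]
156 18 [-98.7 -49.8 -46.2] [-8.3 12.6]
```

View pics/s2c.png

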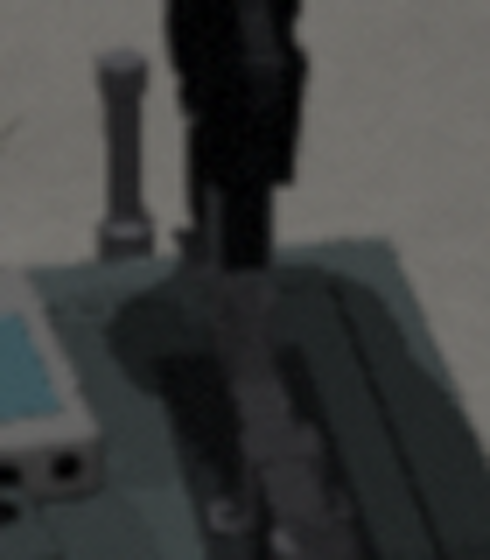

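Both fingers stand just above the pad and bar, with the knob about 4 mm ahead of the pusher. Now pressing down gently.

Emit:
servo_tool(steps=[[0, 0, 3, 0, 0, 0, 0.38], [0, 0, 6, 0, 0, 0, 0.38], [0, 0, 9, 0, 0, 0, 0.38], [0, 0, 10, 0, 0, 0, 0.38], [0, 0, 10, 0, 0, 0, 0.38]])

```text
clock: 3.35
eef_pos: [582.1, 34.4, 144.3]
tool_rot: [-0.109, 0.994, -0.0, 0.0]
force: [-1.0, -1.2, 2.5]
grip_width: 32.4
gripper_force: 1.0
```

Emit:
servo_tool(steps=[[0, 0, 1, 0, 0, 0, 0.38], [0, 0, 2, 0, 0, 0, 0.38], [0, 0, 3, 0, 0, 0, 0.38], [0, 0, 3, 0, 0, 0, 0.38]])

```text
clock: 3.75
eef_pos: [582.2, 34.3, 141.3]
tool_rot: [-0.109, 0.994, -0.0, 0.0]
force: [0.9, -3.8, 3.7]
grip_width: 32.3
gripper_force: 2.0
```

Emit:
servo_tool(steps=[[0, 0, 1, 0, 0, 0, 0.38], [0, 0, 2, 0, 0, 0, 0.38], [0, 0, 3, 0, 0, 0, 0.38], [0, 0, 4, 0, 0, 0, 0.38], [0, 0, 4, 0, 0, 0, 0.38]])

```text
clock: 4.25
eef_pos: [582.2, 34.3, 137.3]
tool_rot: [-0.109, 0.994, -0.0, 0.0]
force: [1.2, -4.6, 5.4]
grip_width: 32.7
gripper_force: 3.0
```

Emit:
servo_tool(steps=[[0, 0, 1, 0, 0, 0, 0.38], [0, 0, 1.5, 0, 0, 0, 0.38], [0, 0, 1.5, 0, 0, 0, 0.38]])

```text
clock: 4.55
eef_pos: [582.3, 34.1, 135.9]
tool_rot: [-0.109, 0.994, -0.0, 0.0]
force: [0.9, -6.3, 6.5]
grip_width: 32.6
gripper_force: 3.4
```

Emit:
servo_tool(steps=[[0, 0, 0.5, 0, 0, 0, 0.38], [0, 0, 1, 0, 0, 0, 0.38], [0, 0, 1, 0, 0, 0, 0.38]])

```text
clock: 4.85
eef_pos: [582.4, 34.0, 135.5]
tool_rot: [-0.109, 0.994, -0.0, 0.0]
force: [-1.1, -6.3, 9.1]
grip_width: 32.3
gripper_force: 5.3
```

Emit:
servo_tool(steps=[[0, 0, 0.5, 0, 0, 0, 0.38], [0, 0, 1, 0, 0, 0, 0.38], [0, 0, 1, 0, 0, 0, 0.38]])

```text
clock: 5.15
eef_pos: [582.5, 33.9, 135.4]
tool_rot: [-0.109, 0.994, -0.001, 0.001]
force: [-2.3, -6.3, 15.9]
grip_width: 32.6
gripper_force: 8.2
```

Hard stop reached with about 16 N on the pad. Now sliding along +y, rising with the tilted pad.

Emit:
servo_tool(steps=[[0, 1, 0, 0, 0, 0, 0.38], [0, 2, -0.1, 0, 0, 0, 0.38], [0, 3, -0.2, 0, 0, 0, 0.38], [0, 3, -0.2, 0, 0, 0, 0.38]])

```text
clock: 5.55
eef_pos: [582.3, 36.1, 135.6]
tool_rot: [-0.11, 0.994, -0.001, 0.001]
force: [0.8, -11.0, 14.5]
grip_width: 32.4
gripper_force: 7.4
```

Emit:
servo_tool(steps=[[0, 1, -0.1, 0, 0, 0, 0.38], [0, 2, -0.2, 0, 0, 0, 0.38], [0, 3, -0.2, 0, 0, 0, 0.38], [0, 4, -0.3, 0, 0, 0, 0.38], [0, 4, -0.3, 0, 0, 0, 0.38]])

```text
clock: 6.05
eef_pos: [581.8, 40.3, 136.0]
tool_rot: [-0.11, 0.994, -0.001, 0.001]
force: [1.1, -10.1, 14.0]
grip_width: 32.7
gripper_force: 7.2
```

```bash
cat >> h.py <<'E'
def knob(n):
    im,d=look('side',n); q=world('side',d).reshape(-1,3); n=np.array([v[1],-v[0]]); c=(q[:,:2]-O)@v; x=(q[:,:2]-O)@n
    k=(abs(x)<12)&(q[:,2]>120)&(q[:,2]<141)&(c>-42)&(c<0.5); print('knob far face',np.percentile(c[k],[50,90,97]).round(1),k.sum())
    k=(abs(x)<15)&(q[:,2]>146)&(q[:,2]<165)&(c>-60)&(c<0); print('finger',np.percentile(c[k],[50,90,97]).round(1)); goto(0,-79.5,135)
E
python3 -c "
from h import *
knob('s3')"
```

```text
knob far face [-29.2 -26.6 -25.8] 59
finger [-43.9 -41.5 -28.9]
tool shift [ 2.4 -5.9  1. ] rot [-0.12  0.14  0.05]
chest xy 2.4 -73.6 z 136.0 F [  1.  -10.1  13.7] w 32.7 6.1
```

Contact with the knob should be about now. I'll push on, opening the gripper slowly at the same time so the pad finger stays well on the pad.

Emit:
servo_tool(steps=[[0.3, 1, 0, 0, 0, 0, 0.386], [0.6, 2, 0, 0, 0, 0, 0.392], [1, 3, 0, 0, 0, 0, 0.4], [1.3, 4, 0, 0, 0, 0, 0.406], [1.6, 5, 0, 0, 0, 0, 0.412]])

```text
clock: 6.6
eef_pos: [580.1, 45.0, 136.1]
tool_rot: [-0.11, 0.994, -0.001, 0.002]
force: [5.4, -12.1, 10.5]
grip_width: 35.2
gripper_force: 7.4
```

```bash
python3 -c "
from h import *
knob('s4')"
```

```text
knob far face [-23.  -20.7 -20.1] 60
finger [-38.4 -35.1 -34.6]
tool shift [  1.7 -11.1   1.1] rot [-0.11  0.25  0.06]
chest xy 1.7 -68.4 z 136.1 F [ 4.5 -9.3 10.6] w 35.1 6.65
```

The bolt is moving and has gone about 6 mm. Pad force has dropped to 10.5 N, so I'll press a little more as I continue.

Emit:
servo_tool(steps=[[0, 0, 0.6, 0, 0, 0, 0.412], [0.2, 1, 0.7, 0, 0, 0, 0.416], [0.4, 2, 0.7, 0, 0, 0, 0.42], [0.6, 3, 0.7, 0, 0, 0, 0.425], [0.8, 4, 0.7, 0, 0, 0, 0.43]])

```text
clock: 7.15
eef_pos: [579.0, 48.4, 136.0]
tool_rot: [-0.11, 0.994, -0.001, 0.003]
force: [3.7, -8.9, 15.5]
grip_width: 36.5
gripper_force: 9.3
```

Emit:
servo_tool(steps=[[0.2, 1, 0, 0, 0, 0, 0.435], [0.4, 2, 0, 0, 0, 0, 0.44], [0.6, 3, 0, 0, 0, 0, 0.445], [0.8, 4, 0, 0, 0, 0, 0.45], [0.8, 5, 0, 0, 0, 0, 0.455]])

```text
clock: 7.65
eef_pos: [577.2, 53.1, 136.2]
tool_rot: [-0.11, 0.994, -0.001, 0.003]
force: [7.0, -16.5, 15.1]
grip_width: 38.8
gripper_force: 9.3
```

```bash
python3 -c "
from h import *
knob('s5')"
```

```text
knob far face [-14.5 -11.2 -10.4] 82
finger [-27.8 -25.6 -24.2]
tool shift [  0.7 -19.7   1.2] rot [-0.15  0.31  0.08]
chest xy 0.6 -59.8 z 136.1 F [  3.8 -11.6  15.9] w 38.9 7.7
```

Emit:
servo_tool(steps=[[0, 1, 0, 0, 0, 0, 0.46], [0, 2, 0, 0, 0, 0, 0.465], [0, 3, 0, 0, 0, 0, 0.47], [0, 4, 0, 0, 0, 0, 0.475], [0, 5, 0, 0, 0, 0, 0.48]])

```text
clock: 8.2
eef_pos: [575.7, 58.1, 136.0]
tool_rot: [-0.11, 0.994, -0.001, 0.003]
force: [1.9, -6.9, 16.0]
grip_width: 41.0
gripper_force: 8.7
```

```bash
python3 -c "
from h import *
knob('s6')"
```

```text
knob far face [-8.1 -4.  -2.9] 77
finger [-22.7 -19.1 -18.4]
tool shift [  0.4 -24.8   1.1] rot [-0.14  0.27  0.07]
chest xy 0.3 -54.7 z 136.0 F [ 4.1 -9.9 15.7] w 41.1 8.25
```

Emit:
servo_tool(steps=[[0, 0.7, 0, 0, 0, 0, 0.483], [0, 1.4, 0, 0, 0, 0, 0.486], [0, 2, 0, 0, 0, 0, 0.49], [0, 2, 0, 0, 0, 0, 0.49]])

```text
clock: 8.65
eef_pos: [575.3, 59.9, 135.9]
tool_rot: [-0.11, 0.994, -0.001, 0.002]
force: [4.3, -13.0, 14.3]
grip_width: 41.8
gripper_force: 9.3
```

```bash
python3 -c "
from h import *
knob('s7')"
```

```text
knob far face [-6.3 -2.5 -1.7] 84
finger [-20.1 -16.7 -16.5]
tool shift [  0.3 -26.4   1. ] rot [-0.16  0.26  0.07]
chest xy 0.3 -53.1 z 135.9 F [  4.7 -12.8  15.1] w 41.6 8.7
```

Emit:
servo_tool(steps=[[0, 0.7, 0, 0, 0, 0, 0.492], [0, 1.4, 0, 0, 0, 0, 0.495], [0, 2, 0, 0, 0, 0, 0.497], [0, 2, 0, 0, 0, 0, 0.497]])

```text
clock: 9.1
eef_pos: [575.2, 60.1, 135.9]
tool_rot: [-0.11, 0.994, -0.002, 0.002]
force: [8.2, -22.8, 12.3]
grip_width: 42.4
gripper_force: 14.3
```

```bash
python3 -c "
from h import *
knob('s8')"
```

```text
knob far face [-6.  -1.5 -1.2] 82
finger [-19.4 -17.  -16.4]
tool shift [  0.3 -26.6   1. ] rot [-0.29  0.23  0.05]
chest xy 0.3 -52.9 z 135.9 F [  9.3 -22.   11.9] w 42.4 9.15
```

The bolt is at its hard stop: the y force jumped to 23 N and the motion stalled. I'll hold, relax, then lift off straight up.

Emit:
servo_tool(steps=[[0, 0, 0.4, 0, 0, 0, 0.497], [0, 0, 0.4, 0, 0, 0, 0.497], [0, 0, 0.4, 0, 0, 0, 0.497], [0, -1.5, 0, 0, 0, 0, 0.497], [0, -1.5, -6, 0, 0, 0, 0.497], [0, -1.5, -20, 0, 0, 0, 0.497], [0, -1.5, -40, 0, 0, 0, 0.497], [0, -1.5, -75, 0, 0, 0, 0.497]])

```text
clock: 9.95
eef_pos: [570.7, 61.8, 206.1]
tool_rot: [-0.109, 0.994, 0.0, -0.003]
force: [0.9, 0.3, 0.7]
grip_width: 42.5
gripper_force: 0.0
```

Emit:
servo_tool(steps=[[40, -30, -40, 0, 0, 0, 0.497], [90, -60, -80, 0, 0, 0, 0.497], [130, -90, -100, 0, 0, 0, 0.497], [170, -120, -100, 0, 0, 0, 0.497], [170, -120, -100, 0, 0, 0, 0.497], [170, -120, -100, 0, 0, 0, 0.497]])

```text
clock: 10.55
eef_pos: [430.4, -93.7, 309.4]
tool_rot: [-0.108, 0.994, 0.001, 0.001]
force: [0.5, -0.2, -0.0]
grip_width: 42.4
gripper_force: 0.0
```

Run:
```python
from h import *
s,p,r=tool(); print(p,s['force'],s['clock'],abs(s['qvel']).max())
im,d=look('top','t9'); W=world('top',d)
q=W.reshape(-1,3); n=np.array([v[1],-v[0]]); c=(q[:,:2]-O)@v; x=(q[:,:2]-O)@n; z=q[:,2]
k=(abs(x)<12)&(z>134)&(z<150)&(abs(c)<60); print('knob',c[k].mean(),k.sum())
k=(abs(x)<14)&(z>110)&(z<150)&(c<-78)&(c>-108); print('pad z',np.median(z[k]),k.sum())
a=np.load('pics/top0.npz')['im']; o=np.hstack([a[120:270,110:360],im[120:270,110:360]]); cv2.imwrite('pics/cmp.png',cv2.resize(o,None,fx=1.6,fy=1.6,interpolation=2)[...,::-1])
```

```text
[430.37370742 -93.73281032 309.43800257] [ 0.52743487 -0.20428402 -0.00550481] 10.55 0.05459619119838335
knob -10.99484404887587 36
pad z 128.859742567103 148
```

View pics/cmp.png

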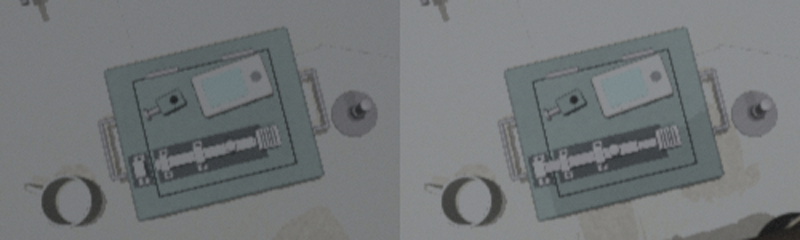

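The comparison shows the knob at y -11 (home), the pad back at rest height (128.9 mm), and all the bystanders where they stood. Handing in.

```bash
python3 -c "
from station import robot
print(robot.job_done())"
```

```text
the job is handed in; nothing more can be done
None
```

The chest is bolted and the job is handed in at about 10.6 s of the 35 s limit: the last picture shows the bolt home, the catch sprung back up behind it and the bystanders where they stood, but no verdict came back.

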